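# Index the drilling sled and bolt it fast

### The arm

A 7-joint arm with a two-finger parallel gripper is mounted at the origin on a cart in front of the work surface, level with it; the furniture and walls round the work are solid. World frame = base frame: x ahead of the robot, y to its left, z up, the work surface at z = 0. Lengths are in m, angles in rad, forces in N, time in s.
With the tool pointing down it reaches from about 0.425 to 0.925 m from the base axis. Payload 6.8 kg.
Tool frame: the origin (TCP) lies on the mounting face of the last link; the fingertips stand 173 mm ahead of it and the grasp point (between the pads) lies 155 mm ahead of it; y points along the fingers, x is the direction in which the jaws open and shut, and the axes are right-handed (so a half turn about y gives the same grasp; the last joint's range is limited). The gripper opens to 85 mm and grips with 20 to 120 N. Pads are 22 mm wide; open, the fingers measure 114 mm over their backs; the gripper's body (76 mm by 85 mm) begins 54 mm behind the grasp point. The pads swing forward as they close: fully open they stand 13 mm farther back than shut.
Start: joints at [1.226, 0.477, 0.022, 1.555, -0.011, 1.109, -0.083], TCP at [0.158, -0.656, 0.405] pointing down, gripper open.
Joint ranges: [-2.96, 2.96], [-0.34, 2.1], [-1.41, 1.46], [0.24, 2.44], [-1.37, 4.51], [0.17, 1.92], [-2.96, 2.96]. Speed limits (rad/s): [2.39, 2.39, 3.14, 3.14, 3.14, 3.14, 3.14].

### API

Orientations are given as a rotation vector (axis times angle).
In Python, from bench import r gives the robot as it stands.
- The arm moves only by the tool step_arm, never from a script. Its arguments are lists of equal length, an entry for each row: "xyz": the shift along the tool's x, y, z scaled (see below), a list of three; "rotation": the turn, a rotation vector about the tool's x, y, z scaled (see below), a list of three. A call has 1 to 20 rows; each row is the pose to reach, as a shift and turn from the pose measured when the call began, along the tool's axes at that moment; what a row does not reach only later rows make up. The controller multiplies each number of a shift by 30 cm and each number of a turn by 90 degrees. A row lasts 1/8 s, in which the tool goes at most 62.5 mm and 10.7 degrees, less where a joint would pass 70% of its speed; a pose out of reach is approached as far as the arm can. A call with a number of a shift or a turn outside -1 to 1 is refused whole. A call with a gripper value outside its range is refused whole. "grip" is the closure, from 0 (fully open) to 1 (shut), set as the call begins (left out, the last holds). The fingers move at their own pace and stop on an object; "force" is the grip in N (left out, the last holds). Time passes only in rows, so rows that repeat a pose let the fingers close. It gives the time, the measured TCP pose, the force and the opening at its end, in the units of the state.
- r.get_obs(): the state, without advancing time (a new reading comes with each control period).
- r.grab_frame(name): name is "scene" or "top"; returns a dict with "pixels" (384x512x3 uint8, red, green, blue), "fx", "fy", "cx", "cy" (pixels), "dist_coeffs" ([k1, k2, p1, p2, k3] as OpenCV has them; the pictures are not rectified), "position" and "attitude" of the camera in the world. Camera axes: x right, y down, z forward; pixel columns grow to the right and rows downward; lengths in m; the calibration is good to about 2 mm. A picture is of the moment at which its call begins. There is no depth.
- r.hand_in(): hands the job in, once; it reports no verdict.
The state is a dict: "clock": time; "joints": joint angles; "qvel": joint speeds; "tau": joint torques, N m; "tcp_pos": TCP position; "orientation": TCP orientation; "contact_force": force on the tool from outside, world axes, zero at the start; "moment": the same for the moment, N m; "grip_width": finger opening in m.
Only numpy, scipy, OpenCV 4.12 (cv2) and the standard library are available. Lean on these libraries where they do the work, as an engineer would, in place of code of your own. Each camera call takes 0.05 s, during which the arm holds its last target.

### The job

Slide the work sled by its upright knob until the punch mark on the steel block sits right under the drill tip. Then shoot the barrel bolt across into the eye of the sled, find by feel where the notch of the keeper plate is, and turn the bolt handle fully down into that notch, so that the sled is locked. Do not push against the drill bit, and leave the grease tin, the tape measure and the orange jar where they stand.

Things in the scene. Friction and masses are not known exactly. Their poses are not given: they have to be found in the camera images.
- fixture: Grey drilling fixture fixed to the bench, base plate 315 x 185 x 10 mm. Origin on the bench top, under the bolt's axis; x runs along the bolt (the way it is shot, away from the robot), y along the sled's travel (to the left), z up; all 'fixture' coordinates are in this frame. Bolt axis: y 0, z 45 mm. Steel saddles round the bolt at x -95 and 11 mm, up to z 59 mm.
- sled (a joint): Aluminium work sled, slides along the fixture's y; m, positive towards +y, -0.03 to 0.08. At 0 the punch mark is under the drill tip and the sled's eye is in line with the bolt. Stays where left; dry friction about 4 N.
- sled_knob (a point): Centre of the sled's upright black knob, 22 mm diameter, 32 mm high (z 46 to 78 mm), rigid on the sled at fixture x 51 mm, y 95 mm + sled value, z 62 mm; its stalk stands on a tongue whose top is z 28 mm.
- punch_mark (a point): Punch dot at the middle of a scribed cross on the top of the steel block (45 x 60 x 28 mm) clamped on the sled; fixture x 105 mm, y = sled value, z 56 mm.
- drill_tip (a point): Tip of the fixed drill bit, pointing down 14 mm above the block; fixture x 105, y 0, z 70 mm. Its chuck (32 mm diameter), arm and column stand over it and behind it, fixture x 89 to 184 mm, y -16 to 16 mm, up to z 170 mm.
- drill: The fixed 10 mm twist drill, 100 mm long, upright in its chuck; origin at mid-length.
- bolt (a joint): Travel of the bolt along the fixture's x; m, 0 = drawn back, 0.064 = stop. Stays where left; dry friction about 3 N. Its nose meets the eye at about 0.023 and is blocked there unless the sled is in line; at 0.035 and more it is well inside. The notch is NOT at the stop.
- handle (a joint): Turn of the bolt handle about the bolt's axis; rad, 0 = upright, positive turns it down to the fixture's -y side, 1.571 = fully down (level), least -0.3. Stays where left; about 1.2 N at the knob turns it. Its stem is 9 mm thick. A keeper plate stops it at about 0.7 rad everywhere but at the notch; off the notch it is stopped hard on the plate's edge, at the notch it goes on down.
- bolt_knob (a point): Centre of the black knob of the bolt handle, 16 mm diameter, 25 mm long along the handle, 70 mm from the bolt's axis. In the fixture frame x = -75 mm + bolt value, y = -70 mm * sin(handle), z = 45 mm + 70 mm * cos(handle).
- grease_tin: Small turquoise tin with a grey lid, 60 mm diameter, 62 mm high, loose, standing to the near right of the fixture. Origin under its middle.
- tape_measure: Yellow tape measure 37 x 74 x 64 mm, loose, standing to the far left of the fixture. Origin under its middle.
- orange_jar: Orange jar with a grey lid, 66 mm diameter, 94 mm high, loose, standing behind the fixture. Origin under its middle.
- sled_eye (a point): Centre of the opening in the sled's eye, a dark steel block on the sled's near edge (fixture x 28 to 50 mm, top z 66 mm). The opening is 15 mm wide, for the 12 mm round-nosed bolt; fixture x 39 mm, y = sled value, z 45 mm.
- keeper_zone (a point): Point on the fixture (x -28, y -27, z 65 mm), not the notch itself: middle of the stretch in which the notch may lie. The steel keeper plate, 10 mm thick (fixture y -22 to -32, top edge z 65 mm), has one notch, 14 mm wide, open at the top. It is set differently each time and not measured: the notch is where the bolt reads 0.037 to 0.057. Its foot, to y -54, is up to z 17 mm high.

How it is judged:
By the outcome, as a careful person would: the job done as asked, in the order asked, and still so for the second after the job is handed in, with the robot touching nothing.
It also fails if it takes over 67 s, if anything falls off the work surface, if the arm or the gripper's body presses on something with over 40 N, if the wrist force passes 120 N, or if a joint passes its speed limit or range.

## Working session

There is one attempt and no reset: what is moved stays moved. The work goes in short steps, Python scripts to look and compute and a tool call to move; the robot and the scene stay as the last step left them, time stands still between calls to the robot, and variables do not carry over. Pictures are saved under pics/ and viewed, and the job is handed in when it is done.

Besides the shell and the picture viewer there is one more tool, called by a JSON object that holds its "fn" and its "kwargs". step_arm: Moves the arm, as the interface text tells. Its arguments: {"type":"object","properties":{"xyz":{"type":"array"},"rotation":{"type":"array"},"grip":{"type":"number"},"force":{"type":"number"}},"required":["xyz","rotation"]}

```bash
mkdir -p pics; ls; cat > h.py <<'E'
import numpy as np,cv2,json
from bench import r
from scipy.spatial.transform import Rotation as R
def snap(n,f):
    d=r.grab_frame(n); cv2.imwrite(f'pics/{f}.png',d['pixels'][:,:,::-1])
    c={k:np.array(v).tolist() for k,v in d.items() if k!='pixels'}
    json.dump(c,open(f'pics/{f}.json','w')); return d
E
python3 - <<'E'
from h import *
for n in('scene','top'):
    d=snap(n,n+'0'); print({k:v for k,v in d.items() if k!='pixels'})
print(r.get_obs())
E
```

```text
pics
{'fx': 374.342833325288, 'fy': 374.342833325288, 'cx': 260.8478124788483, 'cy': 184.34435966025768, 'dist_coeffs': array([-0.04579012,  0.        ,  0.        ,  0.        ,  0.        ]), 'position': array([ 0.10771221, -0.07079492,  0.72495728]), 'attitude': array([-2.14762534,  1.15533821, -0.44689634])}
{'fx': 389.7092484364939, 'fy': 389.7092484364939, 'cx': 256.379276890002, 'cy': 189.49086233607093, 'dist_coeffs': array([-0.10840411,  0.        ,  0.        ,  0.        ,  0.        ]), 'position': array([0.4138625 , 0.23283511, 0.95576664]), 'attitude': array([-2.15258745,  2.07463589, -0.20740634])}
{'clock': 0.1, 'joints': array([ 1.22592013,  0.47775061,  0.02232162,  1.55634506, -0.01149274,
        1.10926498, -0.08309599]), 'qvel': array([-0.00017045, -0.00187322, -0.00018789, -0.00345378, -0.0003223 ,
       -0.00015435,  0.00171011]), 'tau': array([ 4.36627612e-03, -5.97758317e+01,  1.61363259e+00, -2.81951916e+01,
        1.27915386e-02,  5.14269836e-03,  1.95060778e-05]), 'tcp_pos': array([ 0.15829938, -0.65593023,  0.40380321]), 'orientation': array([-1.31100977,  1.03397714, -1.03171052]), 'contact_force': array([-0.05715454, -0.5903931 , -0.27054064]), 'moment': array([-0.00295889, -0.01788191,  0.01694062]), 'grip_width': 0.08510641033123818}
```

```bash
python3 - <<'E'
from h import *
print(R.from_rotvec(r.get_obs()['orientation']).as_matrix().round(3))
for n in('scene0','top0'):
    im=cv2.imread(f'pics/{n}.png'); cv2.imwrite(f'pics/{n}b.png',cv2.resize(im,(800,600),interpolation=cv2.INTER_CUBIC))
E
```

```text
[[ 0.235 -0.     0.972]
 [-0.972  0.002  0.235]
 [-0.002 -1.    -0.   ]]
```

View pics/scene0.png

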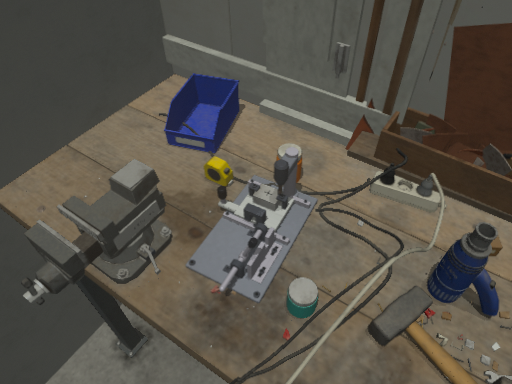

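View pics/top0.png

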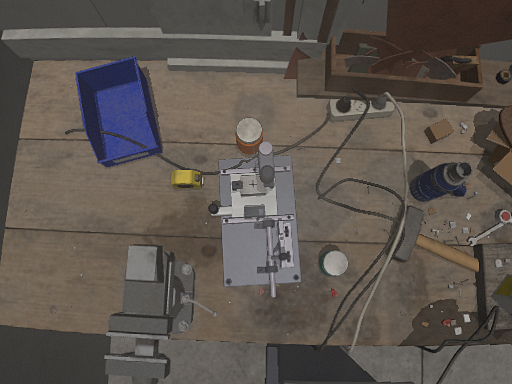

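```bash
python3 - <<'E'
from h import *
im=cv2.imread('pics/scene0.png')[140:310,180:330]; cv2.imwrite('pics/s0c.png',cv2.resize(im,None,fx=3.5,fy=3.5,interpolation=cv2.INTER_CUBIC))
im=cv2.imread('pics/top0.png')[110:305,165:360]; cv2.imwrite('pics/t0c.png',cv2.resize(im,None,fx=3,fy=3,interpolation=cv2.INTER_CUBIC))
E
```

```text
(no output)
```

View pics/s0c.png

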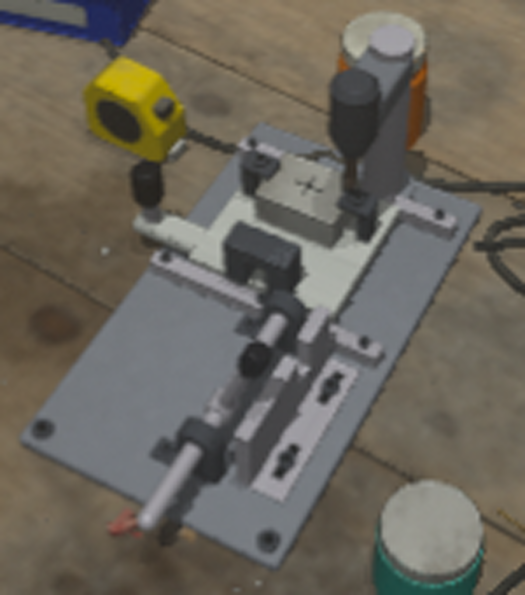

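View pics/t0c.png

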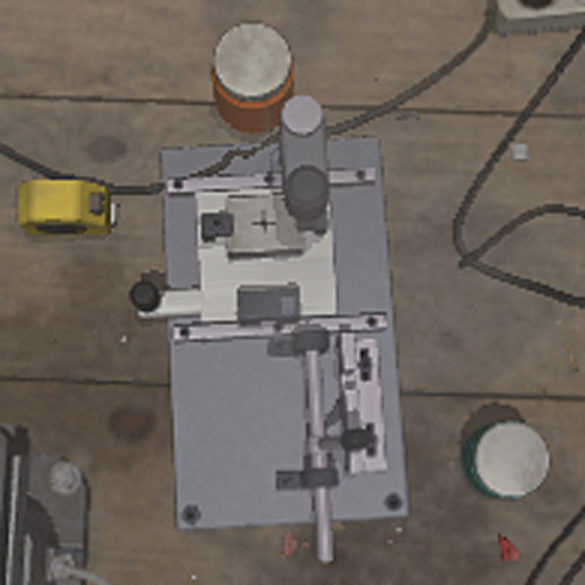

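```bash
cat >> h.py <<'E'
def cam(f):
    c=json.load(open(f'pics/{f}.json'))
    K=np.array([[c['fx'],0,c['cx']],[0,c['fy'],c['cy']],[0,0,1]]);D=np.array(c['dist_coeffs'])
    Rc=R.from_rotvec(c['attitude']).as_matrix(); return K,D,Rc,np.array(c['position'])
def proj(f,P):
    K,D,Rc,p=cam(f); P=np.atleast_2d(P); rv,_=cv2.Rodrigues(Rc.T)
    return cv2.projectPoints(P.astype(float),rv,-Rc.T@p,K,D)[0].reshape(-1,2)
def ray(f,u,z):
    K,D,Rc,p=cam(f); n=cv2.undistortPoints(np.array([[u]],float),K,D)[0,0]
    d=Rc@np.array([n[0],n[1],1]); return p+d*(z-p[2])/d[2]
E
cat > fit.py <<'E'
from h import *
from scipy.optimize import least_squares
S=lambda u,v:(u/3.5+180-.36,v/3.5+140-.36)
T=lambda u,v:(u/3+165-.33,v/3+110-.33)
obs=[('scene0','punch',S(309,186)),('scene0','knob',S(147.5,186)),('scene0','bk',S(255,359)),
('scene0','NL',S(23,437)),('scene0','NR',S(278,567)),('scene0','FR',S(480,207)),('scene0','FL',S(262,125)),
('top0','punch',T(264,222)),('top0','knob',T(146,295)),('top0','bk',T(357,438)),
('top0','NL',T(178,528)),('top0','NR',T(408,514)),('top0','FR',T(381,138)),('top0','FL',T(162,150))]
def pts(q):
    x,y,a,s,h,b,px,py=q
    L={'punch':(.105,s,.056),'knob':(.051,.095+s,.062),'bk':(-.075+b,-.07*np.sin(h),.045+.07*np.cos(h)),
    'NL':(px-.1575,py+.0925,.01),'NR':(px-.1575,py-.0925,.01),'FR':(px+.1575,py-.0925,.01),'FL':(px+.1575,py+.0925,.01)}
    Rz=R.from_euler('z',a).as_matrix()
    return {k:Rz@np.array(v)+[x,y,0] for k,v in L.items()}
def res(q):
    P=pts(q); return np.concatenate([proj(f,P[k])[0]-u for f,k,u in obs])
if __name__=='__main__':
    o=least_squares(res,[.6,.2,0,.03,0,0,0,0],x_scale=[.1,.1,.1,.05,.5,.02,.05,.05],loss='soft_l1')
    print(o.x.round(4)); print(o.fun.reshape(-1,2).round(1)); 
    for k,v in pts(o.x).items(): print(k,v.round(4))
    print('tin',ray('top0',T(511,458),.062),ray('scene0',S(430,530),.062))
    print('tape',ray('top0',T(65,190),.064)); print('jar',ray('top0',T(253,60),.094))
E
python3 fit.py
```

```text
[ 0.5114  0.1831  0.0946  0.0568 -0.      0.0058  0.0278  0.0469]
[[-0.2  0.5]
 [ 0.  -0.1]
 [ 0.   0. ]
 [-1.6  0.4]
 [-0.1  0.8]
 [ 1.5 -0.3]
 [-0.4 -1.2]
 [ 0.1 -0.2]
 [-0.1 -0.1]
 [-0.1 -0. ]
 [-0.2  0.3]
 [ 0.8  0.4]
 [-0.  -1.6]
 [-0.2 -1.5]]
punch [0.6106 0.2495 0.056 ]
knob [0.5478 0.339  0.062 ]
bk [0.4425 0.1765 0.115 ]
NL [0.3691 0.3096 0.01  ]
NR [0.3866 0.1254 0.01  ]
FR [0.7002 0.1552 0.01  ]
FL [0.6827 0.3394 0.01  ]
tin [0.4329358  0.05563192 0.062     ] [0.43152396 0.05424112 0.062     ]
tape [0.62842582 0.40738405 0.064     ]
jar [0.73049757 0.26263705 0.094     ]
```

```bash
cat > ov.py <<'E'
from fit import *
import sys
def overlay(q,f,out,crop,sc):
    x,y,a,s,h,b,px,py=q; Rz=R.from_euler('z',a).as_matrix()
    im=cv2.imread(f'pics/{f}.png'); u0,v0,u1,v1=crop
    im=cv2.resize(im[v0:v1,u0:u1],None,fx=sc,fy=sc,interpolation=cv2.INTER_CUBIC)
    def W(L): return np.array(L)@Rz.T+[x,y,0]
    def line(L,c): 
        p=(proj(f,W(L))+.5-[u0,v0])*sc
        cv2.polylines(im,[p.round().astype(int)],False,c,1)
    line([[-.14+b,0,.045],[.039,0,.045]],(0,0,255))          # bolt axis
    line([[.105,0,.07],[.105,0,.17]],(0,255,0))
    line([[-.075+b,0,.045],[-.075+b,-.07*np.sin(h),.045+.07*np.cos(h)]],(255,0,255))
    for xs in(-.095,.011): line([[xs,-.012,.059],[xs,.012,.059]],(255,255,0))
    line([[.028,s-.02,.066],[.05,s-.02,.066],[.05,s+.02,.066],[.028,s+.02,.066],[.028,s-.02,.066]],(0,255,255))
    line([[.0825,s-.03,.056],[.1275,s-.03,.056],[.1275,s+.03,.056],[.0825,s+.03,.056],[.0825,s-.03,.056]],(0,165,255))
    line([[-.09,-.022,.065],[.01,-.022,.065]],(255,0,0)); line([[-.09,-.032,.065],[.01,-.032,.065]],(255,0,0))
    for bb in(.037,.047,.057): line([[-.075+bb,-.022,.065],[-.075+bb,-.032,.065]],(255,0,0))
    line([[.051,.095+s,.046],[.051,.095+s,.078]],(0,255,0))
    cv2.imwrite(f'pics/{out}.png',im)
if __name__=='__main__':
    o=least_squares(res,[.6,.2,0,.03,0,0,0,0],x_scale=[.1,.1,.1,.05,.5,.02,.05,.05],loss='soft_l1')
    np.save('q.npy',o.x)
    overlay(o.x,'scene0','ovs',(200,150,325,300),4); overlay(o.x,'top0','ovt',(205,140,305,300),3.75)
E
python3 ov.py
```

```text
(no output)
```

View pics/ovs.png

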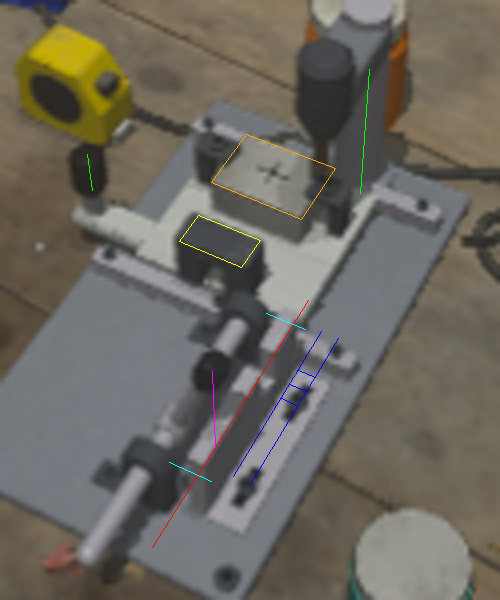

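View pics/ovt.png

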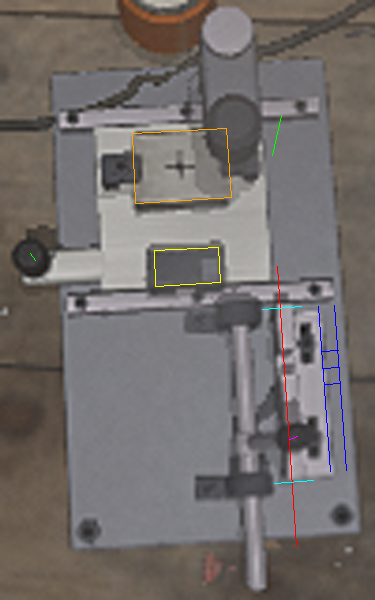

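```bash
cat > fit2.py <<'E'
import fit; from fit import *
A=lambda u,v:(u/4+200-.4,v/4+150-.4); B=lambda u,v:(u/3.75+205-.4,v/3.75+140-.4)
ob2=fit.obs+[('scene0','s1',A(153,447)),('scene0','s2',A(241,303)),('top0','s1',B(247,484)),('top0','s2',B(240,312)),
 ('scene0','ct',A(325,52)),('top0','ct',B(235,112))]
def pts2(q):
    P=pts(q[:8]); x,y,a=q[:3]; Rz=R.from_euler('z',a).as_matrix()
    for k,v in {'s1':(-.095,0,.059),'s2':(.011,0,.059),'ct':(.105,0,q[8]),'dt':(.105,0,.07)}.items(): P[k]=Rz@np.array(v)+[x,y,0]
    return P
def res2(q):
    P=pts2(q); return np.concatenate([proj(f,P[k])[0]-u for f,k,u in ob2])
def go():
    return least_squares(res2,[.52,.22,.09,.03,.5,.0,.03,.0,.15],x_scale=[.1,.1,.1,.05,.5,.02,.05,.05,.05],loss='soft_l1')
if __name__=='__main__':
    o=go(); print(o.x.round(4)); 
    for (f,k,u),e in zip(ob2,o.fun.reshape(-1,2).round(1)): print(f,k,e)
    for k,v in pts2(o.x).items(): print(k,v.round(4))
    np.save('q.npy',o.x)
    from ov import overlay
    overlay(o.x[:8],'scene0','ovs2',(200,150,325,300),4); overlay(o.x[:8],'top0','ovt2',(205,140,305,300),3.75)
E
python3 fit2.py
```

```text
[0.5093 0.2088 0.0947 0.0309 0.367  0.0067 0.0275 0.021  0.1714]
scene0 punch [-0.2  0.4]
scene0 knob [ 0.1 -0.2]
scene0 bk [0.1 0.8]
scene0 NL [-1.6  0.4]
scene0 NR [-0.1  0.8]
scene0 FR [ 1.5 -0.3]
scene0 FL [-0.4 -1.2]
top0 punch [ 0.1 -0.3]
top0 knob [-0.1 -0.2]
top0 bk [-0.6 -0.5]
top0 NL [-0.2  0.3]
top0 NR [0.8 0.4]
top0 FR [-0.  -1.6]
top0 FL [-0.2 -1.5]
scene0 s1 [-1.8  0.7]
scene0 s2 [ 0.7 -0.1]
top0 s1 [ 0.9 -0.2]
top0 s2 [-0.2 -0.8]
scene0 ct [ 0.1 -0.3]
top0 ct [-0.2  1.1]
punch [0.6109 0.2496 0.056 ]
knob [0.5481 0.339  0.062 ]
bk [0.4436 0.1774 0.1103]
NL [0.3691 0.3096 0.01  ]
NR [0.3866 0.1254 0.01  ]
FR [0.7002 0.1552 0.01  ]
FL [0.6827 0.3394 0.01  ]
s1 [0.4147 0.1999 0.059 ]
s2 [0.5202 0.2099 0.059 ]
ct [0.6138 0.2188 0.1714]
dt [0.6138 0.2188 0.07  ]
```

View pics/ovs2.png

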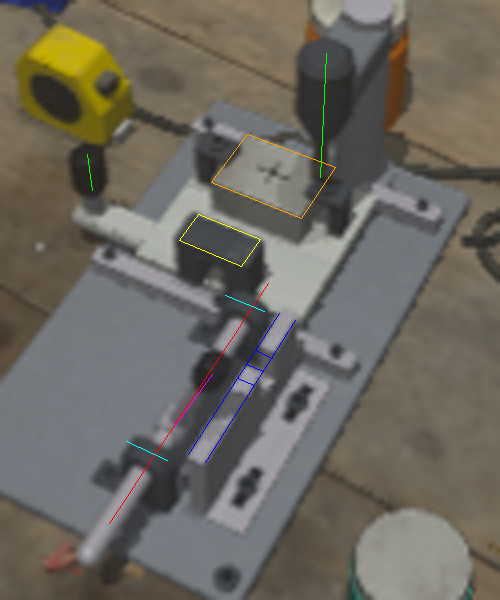

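View pics/ovt2.png

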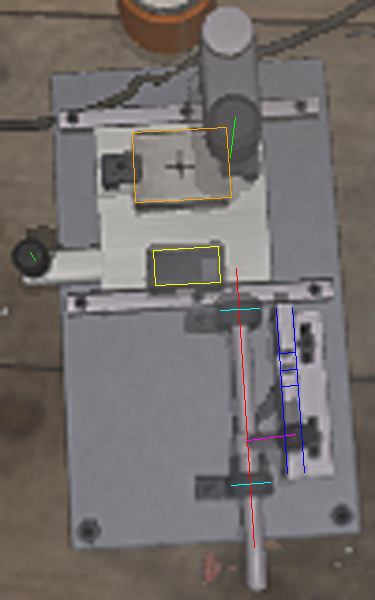

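```bash
cat > plan.py <<'E'
from h import *
q=np.load('q.npy'); Rz=R.from_euler('z',q[2]).as_matrix(); O=np.array([q[0],q[1],0])
def F(x,y,z): return Rz@np.array([x,y,z])/1000+O   # fixture mm -> world m
def toF(p): return Rz.T@(np.array(p)-O)*1000
def Rt(az):  # tool down, tool x at world azimuth az (rad)
    x=np.array([np.cos(az),np.sin(az),0]); y=np.array([0,0,-1.]); return np.c_[x,y,np.cross(x,y)]
def row(p,Rm,o=None):
    o=o or r.get_obs(); R0=R.from_rotvec(o['orientation']).as_matrix()
    return (R0.T@(p-o['tcp_pos'])/.3).round(4).tolist(), (R.from_matrix(R0.T@Rm).as_rotvec()/(np.pi/2)).round(4).tolist()
def tcp(g,Rm): return np.array(g)-.155*Rm[:,1]     # grasp point -> TCP
def state():
    o=r.get_obs(); Rm=R.from_rotvec(o['orientation']).as_matrix(); g=o['tcp_pos']+.155*Rm[:,1]
    fF=Rz.T@o['contact_force']
    print('t',round(o['clock'],2),'grasp fix mm',toF(g).round(1),'az',np.degrees(np.arctan2(Rm[1,0],Rm[0,0])).round(1),'down',Rm[2,1].round(4),'Ffix',fF.round(1),'w',round(o['grip_width'],4),'q',np.round(o['joints'],2))
E
python3 - <<'E'
from plan import *
state()
print(ray('top0',(430,195),0),ray('top0',(460,170),.2))
im=cv2.imread('pics/scene0.png')[215:285,235:290]; cv2.imwrite('pics/keep.png',cv2.resize(im,None,fx=8,fy=8,interpolation=cv2.INTER_CUBIC))
for p,az in (((.35,-.55,.5),-40),((.55,-.40,.5),-10),((.66,-.1,.5),10)): print(p,row(np.array(p),Rt(np.radians(az))))
E
```

```text
t 0.1 grasp fix mm [-431.2 -827.4  248.8] az -76.4 down -1.0 Ffix [-0.1 -0.6 -0.3] w 0.0851 q [ 1.23  0.48  0.02  1.56 -0.01  1.11 -0.08]
[ 0.60969859 -0.20229006  0.        ] [ 0.62366228 -0.17932727  0.2       ]
(0.35, -0.55, 0.5) ([-0.1939, -0.3204, 0.704], [-0.0003, -0.4048, -0.001])
(0.55, -0.4, 0.5) ([-0.5235, -0.32, 1.4693], [-0.0005, -0.7381, -0.001])
(0.66, -0.1, 0.5) ([-1.4095, -0.3186, 2.0604], [-0.0007, -0.9603, -0.0009])
```

View pics/keep.png

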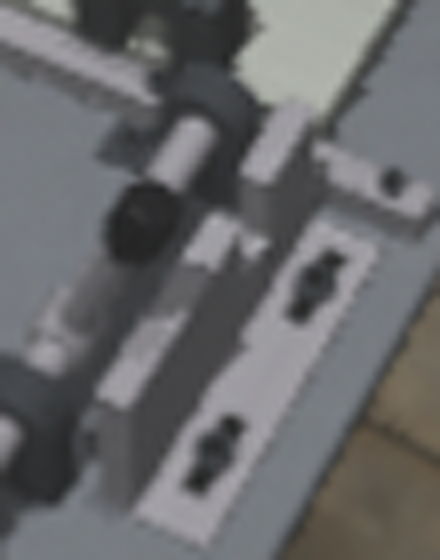

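```bash
python3 - <<'E'
from plan import *
for u in ((215,225),(238,240),(250,185),(285,105),(110,395),(183,318)):
    print(u,toF(ray('scene0',(u[0]/8+235-.45,u[1]/8+215-.45),.065)).round(1)+[75,0,0])
E
```

```text
(215, 225) [ 42.6 -25.4  65. ]
(238, 240) [ 41.2 -32.9  65. ]
(250, 185) [ 58.2 -27.6  65. ]
(285, 105) [ 86.  -23.8  65. ]
(110, 395) [-15.1 -26.2  65. ]
(183, 318) [ 13.4 -31.6  65. ]
```

{"fn": "step_arm", "kwargs": {"xyz": [[-0.1,-0.16,0.35],[-0.19,-0.32,0.7],[-0.19,-0.32,0.7],[-0.35,-0.32,0.99],[-0.35,-0.32,0.99],[-0.35,-0.32,0.99]], "rotation": [[0,-0.1,0],[0,-0.2,0],[0,-0.3,0],[0,-0.4,0],[0,-0.5,0],[0,-0.6,0]], "grip": 0, "force": 25}}

```text
clock: 0.85
tcp_pos: [0.4266, -0.4803, 0.5004]
orientation: [-1.547, 0.297, -0.298]
contact_force: [-0.2, -0.0, 0.2]
grip_width: 0.0855
```

```bash
python3 - <<'E'
from plan import *
state()
for p,az in (((.58,-.25,.5),5),((.64,-.05,.5),40),((.64,.1,.5),60)): print(p,row(np.array(p),Rt(np.radians(az))))
E
```

```text
t 0.85 grasp fix mm [-147.2 -677.8  345.4] az -21.7 down -1.0 Ffix [-0.2  0.   0.2] w 0.0855 q [ 0.94  0.37 -0.26  1.5   0.09  1.28  0.29]
(0.58, -0.25, 0.5) ([0.1911, 0.0044, 0.9024], [-0.002, -0.2969, 0.0007])
(0.64, -0.05, 0.5) ([0.1301, 0.0067, 1.5958], [-0.0018, -0.6858, 0.0013])
(0.64, 0.1, 0.5) ([-0.0549, 0.0082, 2.0602], [-0.0016, -0.908, 0.0017])
```

{"fn": "step_arm", "kwargs": {"xyz": [[0.05,0,0.2],[0.1,0,0.4],[0.14,0,0.6],[0.17,0,0.8],[0.19,0,0.95],[0.19,0,0.95]], "rotation": [[0,-0.1,0],[0,-0.2,0],[0,-0.3,0],[0,-0.4,0],[0,-0.5,0],[0,-0.6,0]]}}

```text
clock: 1.6
tcp_pos: [0.5869, -0.2311, 0.5012]
orientation: [-1.518, -0.455, 0.449]
contact_force: [-0.2, -0.6, -0.2]
grip_width: 0.0858
```

```bash
python3 - <<'E'
from plan import *
state()
for p,az in (((.62,.0,.5),60),((.60,.2,.45),95.4)): print(p,row(np.array(p),Rt(np.radians(az))))
k=F(51,95+q[3]*1000,62); Rm=Rt(q[2]+np.pi/2)
print(q[3],row(tcp(k+[0,0,.1],Rm),Rm))
E
```

```text
t 1.6 grasp fix mm [  36.  -444.5  346.2] az 33.1 down -1.0 Ffix [-0.3 -0.6 -0.2] w 0.0858 q [ 0.67  0.38 -0.54  1.52  0.2   1.29  0.69]
(0.62, 0.0, 0.5) ([0.5128, 0.0086, 0.5853], [-0.0015, -0.2993, 0.0035])
(0.6, 0.2, 0.45) ([0.8199, 0.1789, 1.1798], [-0.0004, -0.6926, 0.004])
0.03092103639136711 ([0.9257, 0.6245, 1.6609], [-0.0004, -0.6929, 0.004])
```

{"fn": "step_arm", "kwargs": {"xyz": [[0.15,0,0.17],[0.3,0,0.34],[0.45,0,0.52],[0.55,0,0.7],[0.65,0,0.85],[0.74,0,0.98],[0.74,0,0.98]], "rotation": [[0,-0.1,0],[0,-0.2,0],[0,-0.3,0],[0,-0.4,0],[0,-0.5,0],[0,-0.6,0],[0,-0.69,0]]}}

```text
clock: 2.48
tcp_pos: [0.6106, 0.1433, 0.5035]
orientation: [-1.152, -1.292, 1.279]
contact_force: [0.8, -0.7, -0.4]
grip_width: 0.0855
```

```bash
python3 - <<'E'
from plan import *
state()
k=F(51,95+q[3]*1000,62); Rm=Rt(q[2]+np.pi/2)
for dz in(.1,.03,.002):print(row(tcp(k+[0,0,dz],Rm),Rm))
E
```

```text
t 2.48 grasp fix mm [ 95.  -73.4 348.5] az 96.0 down -1.0 Ffix [ 0.7 -0.8 -0.4] w 0.0855 q [ 0.28  0.45 -0.86  1.51  0.34  1.33  1.07]
([0.665, 0.6273, 0.1397], [0.0013, 0.0068, 0.0057])
([0.6629, 0.8606, 0.1402], [0.0013, 0.0068, 0.0057])
([0.6621, 0.954, 0.1404], [0.0013, 0.0068, 0.0057])
```

{"fn": "step_arm", "kwargs": {"xyz": [[0.2,0.1,0.05],[0.4,0.2,0.1],[0.55,0.4,0.14],[0.665,0.55,0.14],[0.665,0.627,0.14],[0.664,0.627,0.14],[0.664,0.627,0.14]], "rotation": [[0,0.005,0.003],[0.001,0.007,0.006],[0.001,0.007,0.006],[0.001,0.007,0.006],[0.001,0.007,0.006],[0.001,0.007,0.006],[0.001,0.007,0.006]]}}

```text
clock: 3.35
tcp_pos: [0.5489, 0.3382, 0.3183]
orientation: [-1.165, -1.279, 1.277]
contact_force: [0.2, 0.4, 0.9]
grip_width: 0.0853
```

```bash
python3 - <<'E'
from plan import *
state()
k=F(51,95+q[3]*1000,62); Rm=Rt(q[2]+np.pi/2)
for dz in(.1,.03,.002):print(row(tcp(k+[0,0,dz],Rm),Rm))
snap('scene','a1');snap('top','a1t')
a=cv2.imread('pics/a1.png')[100:310,170:340];b=cv2.imread('pics/a1t.png')[100:310,170:340]
cv2.imwrite('pics/a1c.png',cv2.resize(np.hstack([a,b]),None,fx=2.3,fy=2.3,interpolation=cv2.INTER_CUBIC))
E
```

```text
t 3.35 grasp fix mm [ 51.9 125.  163.3] az 95.4 down -1.0 Ffix [0.2 0.4 0.9] w 0.0853 q [-0.1   0.64 -0.79  1.67  0.52  1.05  0.61]
([0.003, 0.0042, 0.0023], [0.0011, -0.0009, -0.0002])
([0.0031, 0.2375, 0.0027], [0.0011, -0.0009, -0.0002])
([0.0031, 0.3309, 0.0028], [0.0011, -0.0009, -0.0002])
```

View pics/a1c.png

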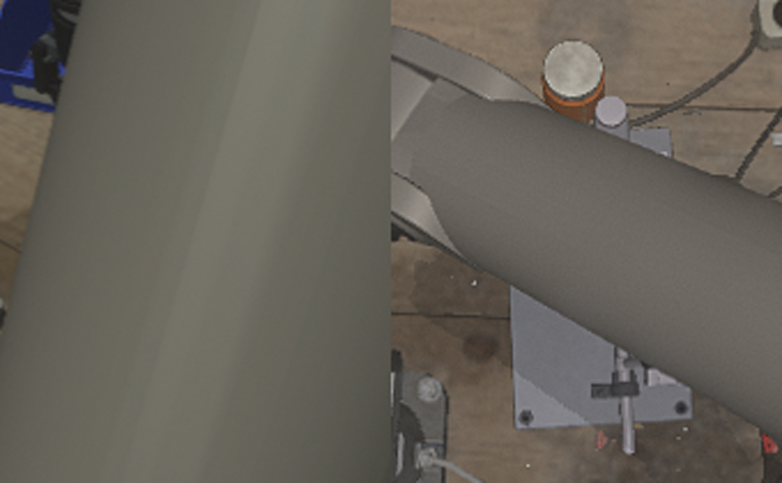

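{"fn": "step_arm", "kwargs": {"xyz": [[0.003,0.08,0.003],[0.003,0.16,0.003],[0.003,0.24,0.003],[0.003,0.29,0.003],[0.003,0.33,0.003],[0.003,0.33,0.003]], "rotation": [[0,0,0],[0,0,0],[0,0,0],[0,0,0],[0,0,0],[0,0,0]]}}

```text
clock: 4.2
tcp_pos: [0.5484, 0.3388, 0.2192]
orientation: [-1.166, -1.279, 1.276]
contact_force: [-0.8, -0.3, -0.1]
grip_width: 0.0856
```

```bash
python3 - <<'E'
from plan import *
state()
E
```

```text
t 4.2 grasp fix mm [ 51.5 125.7  64.2] az 95.3 down -1.0 Ffix [-0.8 -0.2 -0.1] w 0.0856 q [-0.15  0.76 -0.72  1.73  0.62  0.9   0.53]
```

Close on the knob gently.

{"fn": "step_arm", "kwargs": {"xyz": [[0,0,0],[0,0,0],[0,0,0],[0,0,0],[0,0,0],[0,0,0],[0,0,0],[0,0,0]], "rotation": [[0,0,0],[0,0,0],[0,0,0],[0,0,0],[0,0,0],[0,0,0],[0,0,0],[0,0,0]], "grip": 1, "force": 25}}

```text
clock: 5.2
tcp_pos: [0.5485, 0.3389, 0.2197]
orientation: [-1.166, -1.279, 1.276]
contact_force: [-2.2, -1.0, 5.3]
grip_width: 0.0212
```

```bash
python3 - <<'E'
from plan import *
state()
E
```

```text
t 5.2 grasp fix mm [ 51.8 125.7  64.7] az 95.3 down -1.0 Ffix [-2.3 -0.8  5.3] w 0.0212 q [-0.15  0.76 -0.72  1.73  0.62  0.9   0.53]
```

{"fn": "step_arm", "kwargs": {"xyz": [[-0.02,0,0],[-0.04,0,0],[-0.06,0,0],[-0.08,0,0],[-0.1,0,0],[-0.102,0,0],[-0.102,0,0],[-0.102,0,0]], "rotation": [[0,0,0],[0,0,0],[0,0,0],[0,0,0],[0,0,0],[0,0,0],[0,0,0],[0,0,0]]}}

```text
clock: 6.2
tcp_pos: [0.5515, 0.3077, 0.2197]
orientation: [-1.168, -1.278, 1.277]
contact_force: [0.5, -1.1, 3.0]
grip_width: 0.0212
```

```bash
python3 - <<'E'
from plan import *
state()
snap('scene','b1');snap('top','b1t')
a=cv2.imread('pics/b1.png');b=cv2.imread('pics/b1t.png')
cv2.imwrite('pics/b1c.png',cv2.resize(np.hstack([a,b]),(800,300)))
E
```

```text
t 6.2 grasp fix mm [51.8 94.  64.7] az 95.3 down -1.0 Ffix [ 0.4 -1.1  3. ] w 0.0212 q [-0.1   0.74 -0.72  1.76  0.62  0.88  0.57]
```

View pics/b1c.png

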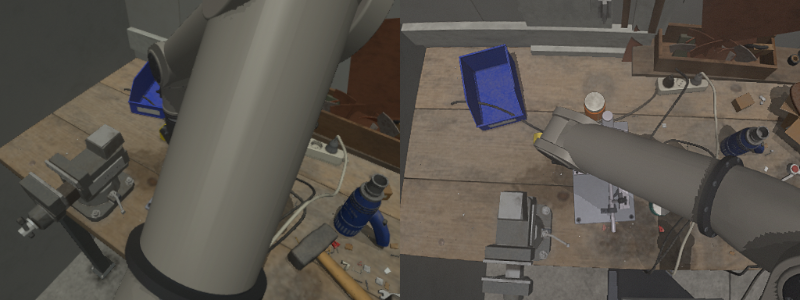

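{"fn": "step_arm", "kwargs": {"xyz": [[0.0015,0,0],[0.003,0,0],[0.003,0,0],[0.003,0,0]], "rotation": [[0,0,0],[0,0,0],[0,0,0],[0,0,0]]}}

```text
clock: 6.8
tcp_pos: [0.5516, 0.308, 0.2197]
orientation: [-1.169, -1.276, 1.278]
contact_force: [-0.7, -3.3, 5.6]
grip_width: 0.0213
```

```bash
python3 - <<'E'
from plan import *
state()
E
```

```text
t 6.8 grasp fix mm [51.8 94.1 64.7] az 95.2 down -1.0 Ffix [-1.  -3.2  5.6] w 0.0213 q [-0.1   0.74 -0.72  1.76  0.62  0.88  0.56]
```

{"fn": "step_arm", "kwargs": {"xyz": [[0.004,0,0],[0.006,0,0],[0.006,0,0],[0.006,0,0]], "rotation": [[0,0,0],[0,0,0],[0,0,0],[0,0,0]]}}

```text
clock: 7.3
tcp_pos: [0.5515, 0.3091, 0.2196]
orientation: [-1.17, -1.275, 1.279]
contact_force: [0.0, -4.6, 5.3]
grip_width: 0.0212
```

```bash
python3 - <<'E'
from plan import *
state()
E
```

```text
t 7.3 grasp fix mm [51.8 95.  64.6] az 95.2 down -1.0 Ffix [-0.4 -4.5  5.3] w 0.0212 q [-0.1   0.74 -0.72  1.76  0.62  0.89  0.56]
```

{"fn": "step_arm", "kwargs": {"xyz": [[0,0,0],[0,0,0],[0,0,0],[0,0,0]], "rotation": [[0,0,0],[0,0,0],[0,0,0],[0,0,0]], "grip": 0}}

```text
clock: 7.8
tcp_pos: [0.5514, 0.3092, 0.2195]
orientation: [-1.17, -1.275, 1.279]
contact_force: [0.3, 0.1, -0.9]
grip_width: 0.0852
```

{"fn": "step_arm", "kwargs": {"xyz": [[0,-0.1,0],[0,-0.25,0],[0,-0.4,0],[-0.2,-0.55,0],[-0.4,-0.6,0],[-0.6,-0.6,0],[-0.8,-0.6,0.03],[-0.99,-0.6,0.05],[-0.99,-0.6,0.05]], "rotation": [[0,0,0],[0,0,0],[0,0,0],[0,0.1,0],[0,0.2,0],[0,0.3,0],[0,0.4,0],[0,0.5,0],[0,0.6,0]]}}

```text
clock: 8.93
tcp_pos: [0.5631, 0.0063, 0.4007]
orientation: [-1.508, -0.55, 0.553]
contact_force: [0.0, -0.6, 1.1]
grip_width: 0.0852
```

```bash
python3 - <<'E'
from plan import *
state()
snap('scene','c1');snap('top','c1t')
a=cv2.imread('pics/c1.png');b=cv2.imread('pics/c1t.png')
cv2.imwrite('pics/c1c.png',cv2.resize(np.hstack([a,b]),(800,300)))
E
```

```text
t 8.93 grasp fix mm [  34.5 -208.   245.7] az 40.4 down -1.0 Ffix [-0.  -0.6  1.1] w 0.0852 q [ 0.37  0.36 -0.62  1.8   0.25  1.06  0.36]
```

View pics/c1c.png

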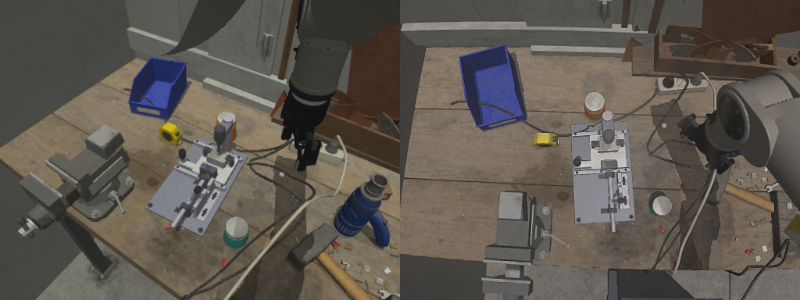

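Clear view in both pictures. Enlarge with the fixture model overlaid at sled 0.

```bash
python3 - <<'E'
from plan import *
from ov import overlay
qq=q[:8].copy(); qq[3]=0
overlay(qq,'c1','d1',(200,150,325,300),4); overlay(qq,'c1t','d1t',(205,140,305,300),3.75)
for f,o,c in(('c1','e1',(245,165,315,235)),('c1t','e1t',(225,150,295,230))):
    im=cv2.imread(f'pics/{f}.png')[c[1]:c[3],c[0]:c[2]]; cv2.imwrite(f'pics/{o}.png',cv2.resize(im,None,fx=7,fy=7,interpolation=cv2.INTER_CUBIC))
E
```

```text
(no output)
```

View pics/d1.png

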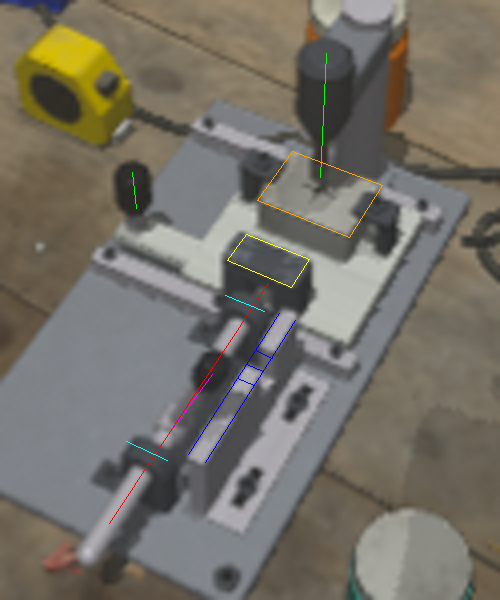

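View pics/e1.png

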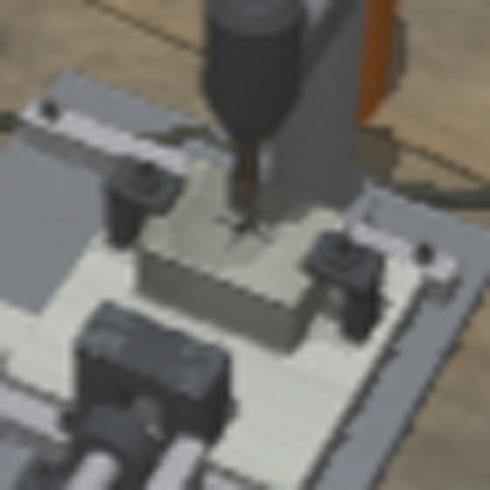

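View pics/e1t.png

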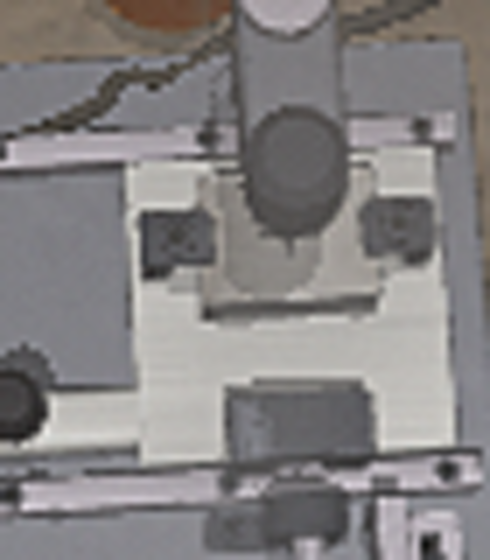

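View pics/d1t.png

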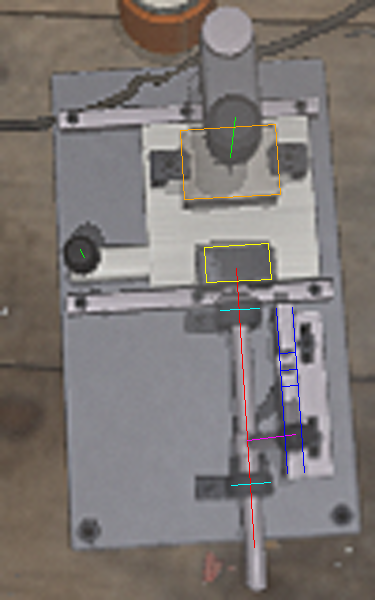

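```bash
python3 - <<'E'
from plan import *
print(proj('c1',np.array([F(105,0,56),F(105,0,70),F(105,0,100),F(105,5,56)])))
print((np.array([243,230])/7+[245,165]-.43))
print(toF(ray('c1',np.array([243,230])/7+[245,165]-.43,.056)))
# scene 1px in tip; knob centre both views
print(toF(ray('c1',np.array([133,190])/4+[200,150]-.4,.062)),toF(ray('c1t',np.array([81,254])/3.75+[205,140]-.4,.066)))
E
```

```text
[[279.37017501 197.73243113]
 [279.54337498 193.80186175]
 [279.92783373 185.06128757]
 [277.47761786 196.98987422]]
[279.28428571 197.42714286]
[105.76450705   0.60371128  56.        ]
[50.96466055 95.44006788 62.        ] [49.73877187 95.40074441 66.        ]
```

```bash
python3 - <<'E'
from plan import *
a=cv2.imread('pics/c1.png')[225:265,235:275];b=cv2.imread('pics/c1t.png')[235:275,260:300]
cv2.imwrite('pics/k.png',cv2.resize(np.hstack([a,b]),None,fx=10,fy=10,interpolation=cv2.INTER_CUBIC))
E
```

```text
(no output)
```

View pics/k.png

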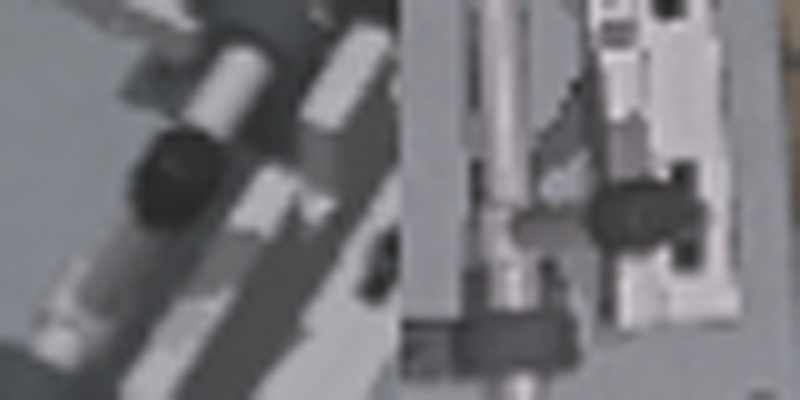

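```bash
python3 - <<'E'
from plan import *
from scipy.optimize import least_squares
us=[('c1',(252.55,242.25)),('c1t',(284.05,255.75))]
o=least_squares(lambda P:np.concatenate([proj(f,P)[0]-u for f,u in us]),F(-70,-25,110))
print(toF(o.x).round(1),o.fun.round(2),o.x)
o2=least_squares(lambda s:np.concatenate([proj(f,F(-75+s[0],-70*np.sin(s[1]),45+70*np.cos(s[1])))[0]-u for f,u in us]),[5,.4])
print(o2.x,o2.fun)
for v in((605,30),(635,30),(620,20),(620,45),(620,100)):
    print('top',toF(ray('c1t',(260+(v[0]-400)/10-.45,235+v[1]/10-.45),.065)).round(1)+[75,0,0])
for v in((295,165),(340,115),(240,235),(302,170)):
    print('scene',toF(ray('c1',(235+v[0]/10-.45,225+v[1]/10-.45),.065)).round(1)+[75,0,0])
E
```

```text
[-70.  -26.5 116.1] [ 0.12 -0.02 -0.1   0.09] [0.44207454 0.17587637 0.11611482]
[6.63815769 0.37256881] [ 0.1621358   0.88083284 -0.79826461 -0.56796501]
top [ 48.2 -24.1  65. ]
top [ 47.7 -30.9  65. ]
top [ 50.2 -27.6  65. ]
top [ 44.5 -27.3  65. ]
top [ 32.1 -26.4  65. ]
scene [ 48.8 -28.3  65. ]
scene [ 64.6 -30.8  65. ]
scene [ 27.9 -26.4  65. ]
scene [ 48.4 -30.2  65. ]
```

```bash
python3 - <<'E'
from plan import *
Rm=Rt(q[2])
for g in((-20,-110,230),(-69,-26,170),(-69,-26,110)): print(row(tcp(F(*g),Rm),Rm))
E
```

```text
([0.0283, 0.0519, 0.3541], [0.0039, 0.3955, -0.0])
([0.0589, 0.25, 0.6779], [0.0039, 0.3955, -0.0])
([0.0593, 0.45, 0.6791], [0.0039, 0.3955, -0.0])
```

{"fn": "step_arm", "kwargs": {"xyz": [[0.01,0.02,0.15],[0.03,0.05,0.3],[0.04,0.1,0.45],[0.05,0.17,0.6],[0.059,0.23,0.678],[0.059,0.25,0.678],[0.059,0.25,0.678]], "rotation": [[0,0.1,0],[0,0.2,0],[0,0.3,0],[0.004,0.395,0],[0.004,0.395,0],[0.004,0.395,0],[0.004,0.395,0]]}}

```text
clock: 9.9
tcp_pos: [0.4433, 0.1765, 0.3249]
orientation: [-1.569, -0.077, 0.077]
contact_force: [-0.1, -0.2, 0.4]
grip_width: 0.0857
```

```bash
python3 - <<'E'
from plan import *
Rm=Rt(q[2]);state()
for g in((-69,-26,110),): print(row(tcp(F(*g),Rm),Rm))
E
```

```text
t 9.9 grasp fix mm [-68.8 -26.  169.9] az 5.6 down -1.0 Ffix [-0.1 -0.2  0.4] w 0.0857 q [ 0.01  0.31 -0.6   2.06  0.24  0.83 -0.64]
([-0.0009, 0.1997, -0.0], [-0.0, 0.0021, -0.0003])
```

Descend, then close with low force.

{"fn": "step_arm", "kwargs": {"xyz": [[0,0.08,0],[0,0.15,0],[0,0.2,0],[0,0.2,0]], "rotation": [[0,0,0],[0,0,0],[0,0,0],[0,0,0]]}}

```text
clock: 10.4
tcp_pos: [0.4435, 0.1759, 0.2644]
orientation: [-1.57, -0.075, 0.078]
contact_force: [-0.6, 0.6, 0.1]
grip_width: 0.0854
```

{"fn": "step_arm", "kwargs": {"xyz": [[0,0,0],[0,0,0],[0,0,0],[0,0,0],[0,0,0],[0,0,0],[0,0,0]], "rotation": [[0,0,0],[0,0,0],[0,0,0],[0,0,0],[0,0,0],[0,0,0],[0,0,0]], "grip": 1, "force": 20}}

```text
clock: 11.28
tcp_pos: [0.4436, 0.1759, 0.2647]
orientation: [-1.57, -0.075, 0.078]
contact_force: [-0.8, -0.3, 5.4]
grip_width: 0.0151
```

```bash
python3 - <<'E'
from plan import *
Rm=Rt(q[2]);state()
snap('scene','f1');snap('top','f1t')
a=cv2.imread('pics/f1.png')[180:300,200:320];b=cv2.imread('pics/f1t.png')[180:300,220:340]
cv2.imwrite('pics/f1c.png',cv2.resize(np.hstack([a,b]),None,fx=3.2,fy=3.2,interpolation=cv2.INTER_CUBIC))
E
```

```text
t 11.28 grasp fix mm [-68.7 -26.6 109.7] az 5.6 down -1.0 Ffix [-0.9 -0.2  5.4] w 0.0151 q [-0.04  0.41 -0.56  2.11  0.33  0.71 -0.72]
```

View pics/f1c.png

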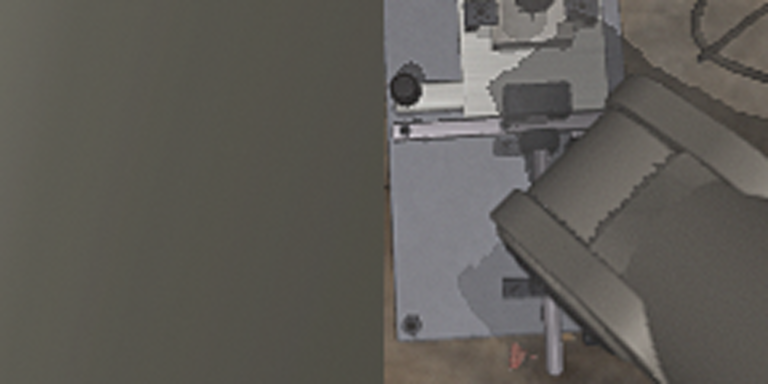

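{"fn": "step_arm", "kwargs": {"xyz": [[0.02,0,0],[0.04,0,0],[0.055,0,0],[0.07,0,0],[0.085,0,0],[0.1,0,0],[0.1,0,0]], "rotation": [[0,0,0],[0,0,0],[0,0,0],[0,0,0],[0,0,0],[0,0,0],[0,0,0]]}}

```text
clock: 12.25
tcp_pos: [0.4739, 0.1788, 0.2647]
orientation: [-1.57, -0.075, 0.077]
contact_force: [-0.7, -1.7, 4.2]
grip_width: 0.0154
```

```bash
python3 - <<'E'
from plan import *
state()
E
```

```text
t 12.25 grasp fix mm [-38.3 -26.7 109.7] az 5.6 down -1.0 Ffix [-0.9 -1.6  4.2] w 0.0154 q [-0.04  0.45 -0.54  2.04  0.34  0.74 -0.7 ]
```

{"fn": "step_arm", "kwargs": {"xyz": [[0.003,0.011,-0.021],[0.003,0.023,-0.043],[0.003,0.03,-0.052],[0.003,0.037,-0.061],[0.003,0.045,-0.07],[0.003,0.045,-0.07]], "rotation": [[0,0,0],[0,0,0],[0,0,0],[0,0,0],[0,0,0],[0,0,0]]}}

```text
clock: 13.0
tcp_pos: [0.4773, 0.1575, 0.2513]
orientation: [-1.57, -0.076, 0.076]
contact_force: [0.1, -2.1, 4.4]
grip_width: 0.0145
```

```bash
cat >> plan.py <<'E'
def hs():
    state(); o=r.get_obs(); g=toF(o['tcp_pos']+.155*R.from_rotvec(o['orientation']).as_matrix()[:,1])
    print('b',(g[0]+75).round(1),'h',np.arctan2(-g[1],g[2]-45).round(3),'rad',np.hypot(g[1],g[2]-45).round(1))
E
python3 - <<'E'
from plan import *
hs()
E
```

```text
t 13.0 grasp fix mm [-36.8 -48.2  96.3] az 5.5 down -1.0 Ffix [-0.1 -2.1  4.4] w 0.0145 q [-0.01  0.46 -0.53  2.06  0.36  0.71 -0.67]
b 38.2 h 0.754 rad 70.4
```

{"fn": "step_arm", "kwargs": {"xyz": [[0,0.0075,-0.0075],[0,0.0075,-0.0075],[0,0.012,-0.012],[0,0.012,-0.012]], "rotation": [[0,0,0],[0,0,0],[0,0,0],[0,0,0]]}}

```text
clock: 13.5
tcp_pos: [0.4776, 0.1546, 0.2485]
orientation: [-1.57, -0.077, 0.076]
contact_force: [-4.0, -0.6, 12.8]
grip_width: 0.0152
```

```bash
python3 - <<'E'
from plan import *
hs()
E
```

```text
t 13.5 grasp fix mm [-36.5 -51.1  93.5] az 5.6 down -1.0 Ffix [-4.  -0.2 12.8] w 0.0152 q [-0.01  0.47 -0.53  2.06  0.36  0.7  -0.67]
b 38.5 h 0.811 rad 70.5
```

{"fn": "step_arm", "kwargs": {"xyz": [[0.005,0.005,-0.005],[0.01,0.005,-0.005],[0.015,0.006,-0.006],[0.015,0.01,-0.01]], "rotation": [[0,0,0],[0,0,0],[0,0,0],[0,0,0]]}}

```text
clock: 14.0
tcp_pos: [0.4797, 0.1531, 0.2461]
orientation: [-1.571, -0.074, 0.082]
contact_force: [-17.1, -0.1, 27.4]
grip_width: 0.0154
```

```bash
python3 - <<'E'
from plan import *
hs()
E
```

```text
t 14.0 grasp fix mm [-35.5 -52.8  91.1] az 5.7 down -1.0 Ffix [-17.    1.6  27.4] w 0.0154 q [-0.01  0.47 -0.52  2.06  0.36  0.7  -0.66]
b 39.5 h 0.853 rad 70.1
```

{"fn": "step_arm", "kwargs": {"xyz": [[0,-0.017,0.017],[0.0,-0.018,0.018],[0.008,-0.018,0.018],[0.015,-0.018,0.018],[0.015,-0.018,0.018]], "rotation": [[0,0,0],[0,0,0],[0,0,0],[0,0,0],[0,0,0]]}}

```text
clock: 14.62
tcp_pos: [0.4838, 0.1587, 0.2511]
orientation: [-1.571, -0.073, 0.082]
contact_force: [-2.2, -2.2, -2.2]
grip_width: 0.0152
```

```bash
python3 - <<'E'
from plan import *
hs()
E
```

```text
t 14.62 grasp fix mm [-31.  -47.7  96.1] az 5.6 down -1.0 Ffix [-2.4 -1.9 -2.2] w 0.0152 q [-0.01  0.47 -0.53  2.04  0.35  0.72 -0.66]
b 44.0 h 0.751 rad 69.9
```

{"fn": "step_arm", "kwargs": {"xyz": [[0,0.008,-0.008],[0,0.012,-0.012],[0,0.0165,-0.016],[0,0.0165,-0.016]], "rotation": [[0,0,0],[0,0,0],[0,0,0],[0,0,0]]}}

```text
clock: 15.12
tcp_pos: [0.4845, 0.1547, 0.2474]
orientation: [-1.57, -0.075, 0.081]
contact_force: [-7.0, -2.2, 13.8]
grip_width: 0.0149
```

```bash
python3 - <<'E'
from plan import *
hs()
E
```

```text
t 15.12 grasp fix mm [-30.4 -51.7  92.4] az 5.7 down -1.0 Ffix [-7.2 -1.5 13.8] w 0.0149 q [-0.01  0.48 -0.52  2.05  0.36  0.71 -0.66]
b 44.6 h 0.829 rad 70.1
```

{"fn": "step_arm", "kwargs": {"xyz": [[0,-0.013,0.013],[0.007,-0.013,0.013],[0.01,-0.013,0.013],[0.01,-0.004,0.004],[0.01,0.002,-0.002],[0.01,0.004,-0.004]], "rotation": [[0,0,0],[0,0,0],[0,0,0],[0,0,0],[0,0,0],[0,0,0]]}}

```text
clock: 15.88
tcp_pos: [0.4882, 0.1539, 0.2465]
orientation: [-1.569, -0.076, 0.079]
contact_force: [-2.9, -0.3, 5.2]
grip_width: 0.015
```

```bash
python3 - <<'E'
from plan import *
hs()
E
```

```text
t 15.88 grasp fix mm [-26.5 -52.6  91.5] az 5.6 down -1.0 Ffix [-2.9 -0.   5.2] w 0.015 q [-0.    0.48 -0.52  2.04  0.36  0.71 -0.66]
b 48.5 h 0.847 rad 70.2
```

{"fn": "step_arm", "kwargs": {"xyz": [[0,0.007,-0.006],[0,0.013,-0.01],[0,0.019,-0.014],[0,0.019,-0.014]], "rotation": [[0,0,0],[0,0,0],[0,0,0],[0,0,0]]}}

```text
clock: 16.38
tcp_pos: [0.4894, 0.1493, 0.2411]
orientation: [-1.569, -0.076, 0.077]
contact_force: [0.0, -3.1, 3.7]
grip_width: 0.0147
```

```bash
python3 - <<'E'
from plan import *
hs()
E
```

```text
t 16.38 grasp fix mm [-25.4 -57.4  86.1] az 5.6 down -1.0 Ffix [-0.3 -3.1  3.7] w 0.0147 q [-0.    0.49 -0.52  2.05  0.37  0.69 -0.66]
b 49.6 h 0.949 rad 70.6
```

{"fn": "step_arm", "kwargs": {"xyz": [[0,0.016,-0.009],[0,0.031,-0.017],[0,0.042,-0.022],[0,0.052,-0.026],[0,0.063,-0.03],[0,0.075,-0.033],[0,0.075,-0.033]], "rotation": [[0,0,0],[0,0,0],[0,0,0],[0,0,0],[0,0,0],[0,0,0],[0,0,0]]}}

```text
clock: 17.25
tcp_pos: [0.491, 0.1379, 0.2183]
orientation: [-1.571, -0.075, 0.075]
contact_force: [0.9, -5.9, 2.5]
grip_width: 0.0152
```

```bash
python3 - <<'E'
from plan import *
hs()
E
```

```text
t 17.25 grasp fix mm [-24.9 -69.1  63.3] az 5.5 down -1.0 Ffix [ 0.3 -6.   2.5] w 0.0152 q [-0.    0.52 -0.49  2.06  0.4   0.65 -0.66]
b 50.1 h 1.312 rad 71.5
```

{"fn": "step_arm", "kwargs": {"xyz": [[0,0.015,-0.002],[0,0.03,-0.003],[0,0.045,-0.003],[0,0.055,-0.003],[0,0.063,-0.003],[0,0.068,-0.003],[0,0.068,-0.003]], "rotation": [[0,0,0],[0,0,0],[0,0,0],[0,0,0],[0,0,0],[0,0,0],[0,0,0]]}}

```text
clock: 18.12
tcp_pos: [0.4915, 0.1352, 0.1973]
orientation: [-1.573, -0.073, 0.074]
contact_force: [-0.5, -7.7, 0.2]
grip_width: 0.0149
```

```bash
python3 - <<'E'
from plan import *
hs()
E
```

```text
t 18.12 grasp fix mm [-24.8 -72.2  42.3] az 5.4 down -1.0 Ffix [-1.3 -7.7  0.2] w 0.0149 q [-0.02  0.56 -0.46  2.07  0.43  0.61 -0.69]
b 50.2 h 1.608 rad 72.3
```

{"fn": "step_arm", "kwargs": {"xyz": [[0,0.004,0.003],[0,0.008,0.003],[0,0.011,0.003],[0,0.011,0.003]], "rotation": [[0,0,0],[0,0,0],[0,0,0],[0,0,0]]}}

```text
clock: 18.62
tcp_pos: [0.4916, 0.1354, 0.1941]
orientation: [-1.575, -0.073, 0.074]
contact_force: [-2.1, -6.1, 7.8]
grip_width: 0.0147
```

```bash
python3 - <<'E'
from plan import *
hs()
E
```

```text
t 18.62 grasp fix mm [-24.7 -72.2  39.1] az 5.4 down -1.0 Ffix [-2.7 -5.8  7.8] w 0.0147 q [-0.02  0.56 -0.46  2.07  0.44  0.6  -0.69]
b 50.3 h 1.653 rad 72.4
```

{"fn": "step_arm", "kwargs": {"xyz": [[0,0,0],[0,0,0],[0,0,0],[0,0,0]], "rotation": [[0,0,0],[0,0,0],[0,0,0],[0,0,0]], "grip": 0.6}}

```text
clock: 19.12
tcp_pos: [0.4916, 0.1357, 0.194]
orientation: [-1.574, -0.073, 0.074]
contact_force: [0.6, 1.5, 0.0]
grip_width: 0.0339
```

{"fn": "step_arm", "kwargs": {"xyz": [[0,-0.1,0],[0,-0.25,0],[0,-0.4,-0.05],[0.05,-0.6,-0.25],[0.15,-0.7,-0.45],[0.25,-0.7,-0.65],[0.3,-0.7,-0.8],[0.3,-0.7,-0.8]], "rotation": [[0,0,0],[0,0,0],[0,0,0],[0,0,0],[0,0,0],[0,0,0],[0,0,0],[0,0,0]]}}

```text
clock: 20.12
tcp_pos: [0.6046, -0.0987, 0.4049]
orientation: [-1.576, -0.069, 0.069]
contact_force: [-0.5, 0.7, -0.5]
grip_width: 0.0336
```

```bash
python3 - <<'E'
from plan import *
from ov import overlay
state(); snap('scene','g1');snap('top','g1t')
qq=q[:8].copy(); qq[3]=0; qq[4]=1.571;qq[5]=.050
overlay(qq,'g1','g1o',(200,150,325,300),4); overlay(qq,'g1t','g1to',(205,140,305,300),3.75)
E
```

```text
t 20.12 grasp fix mm [  65.7 -316.2  249.9] az 5.0 down -1.0 Ffix [-0.4  0.8 -0.5] w 0.0336 q [ 0.43  0.42 -0.49  1.69  0.22  1.09 -0.04]
```

View pics/g1o.png

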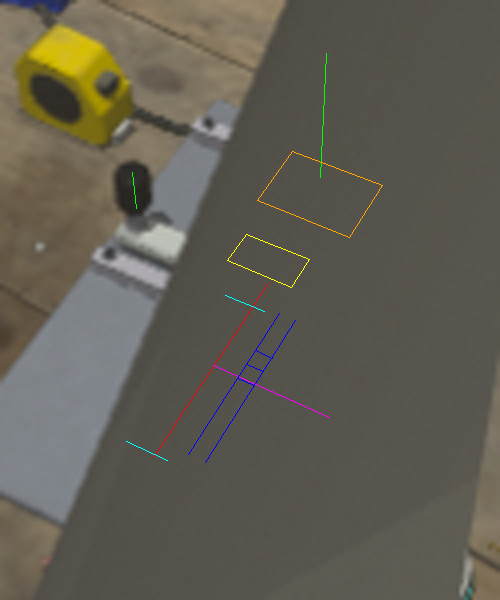

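View pics/g1to.png

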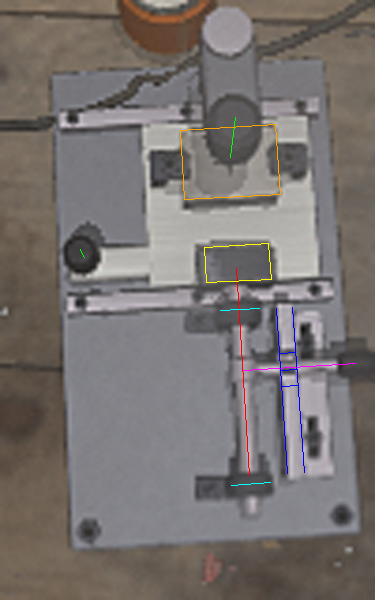

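{"fn": "step_arm", "kwargs": {"xyz": [[0,0,-0.15],[0.03,0,-0.3],[0.0,0,-0.45],[-0.05,0,-0.6],[-0.1,0,-0.75],[-0.1,0,-0.75]], "rotation": [[0,0.1,0],[0,0.2,0],[0,0.3,0],[0,0.4,0],[0,0.5,0],[0,0.5,0]]}}

```text
clock: 20.98
tcp_pos: [0.5927, -0.3253, 0.4052]
orientation: [-1.507, 0.549, -0.549]
contact_force: [-0.5, -0.5, 0.1]
grip_width: 0.0342
```

```bash
python3 - <<'E'
from plan import *
from ov import overlay
state(); snap('scene','g2');snap('top','g2t')
qq=q[:8].copy(); qq[3]=0; qq[4]=1.571;qq[5]=.050
overlay(qq,'g2','g2o',(200,150,325,300),4)
a=cv2.imread('pics/g2.png')[160:270,225:315];b=cv2.imread('pics/g2t.png')[160:270,225:315]
cv2.imwrite('pics/g2z.png',cv2.resize(np.hstack([a,b]),None,fx=4.4,fy=4.4,interpolation=cv2.INTER_CUBIC))
E
```

```text
t 20.98 grasp fix mm [  32.1 -540.6  250.2] az -40.2 down -1.0 Ffix [-0.5 -0.4  0.1] w 0.0342 q [ 0.58  0.49 -0.25  1.54  0.14  1.13 -0.4 ]
```

View pics/g2o.png

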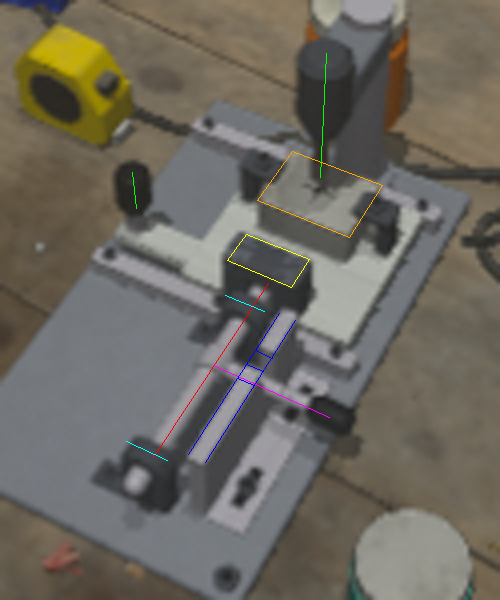

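View pics/g2z.png

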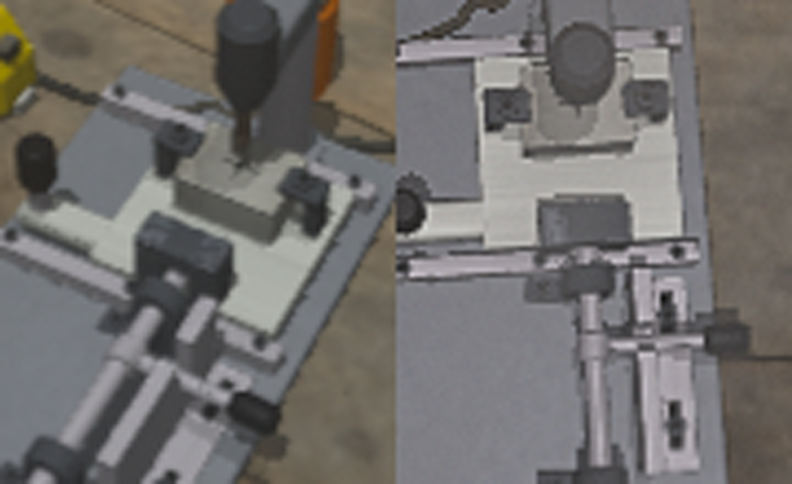

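```bash
python3 - <<'E'
from plan import *
from scipy.optimize import least_squares
us=[('g2',(255/4.4+225-.4,411/4.4+160-.4)),('g2t',((727-396)/4.4+225-.4,337/4.4+160-.4))]
o=least_squares(lambda P:np.concatenate([proj(f,P)[0]-u for f,u in us]),F(-25,-70,45))
print(toF(o.x).round(1),o.fun.round(2))
print('cross',toF(ray('g2',(240/4.4+225-.4,163/4.4+160-.4),.056)).round(1))
for h in(1.35,1.45,1.571): print(h,[proj(f,F(-25,-70*np.sin(h),45+70*np.cos(h))).round(1) for f,u in us], us)
for n,f,c in(('tin','top0','g2t'),):
  a=cv2.imread(f'pics/{f}.png').astype(int);b=cv2.imread(f'pics/{c}.png').astype(int)
  for nm,(u0,v0,u1,v1) in dict(tin=(318,245,352,280),tape=(165,165,208,192),jar=(232,115,265,150)).items():
    print(nm,np.abs(a-b)[v0:v1,u0:u1].mean().round(2))
E
```

```text
[-25.  -71.6  48.6] [-0.14  0.03  0.12 -0.1 ]
cross [107.8   2.   56. ]
1.35 [array([[281.2, 249.3]]), array([[299.1, 235.7]])] [('g2', (282.55454545454546, 253.0090909090909)), ('g2t', (299.82727272727277, 236.19090909090906))]
1.45 [array([[281.6, 251.4]]), array([[299.3, 236. ]])] [('g2', (282.55454545454546, 253.0090909090909)), ('g2t', (299.82727272727277, 236.19090909090906))]
1.571 [array([[281.7, 253.6]]), array([[299.1, 236.2]])] [('g2', (282.55454545454546, 253.0090909090909)), ('g2t', (299.82727272727277, 236.19090909090906))]
tin 2.01
tape 1.95
jar 2.21
```

```bash
python3 - <<'E'
from plan import *
c=(260,175,300,215)
a=cv2.imread('pics/g2.png')[c[1]:c[3],c[0]:c[2]]
b=cv2.imread('pics/c1.png')[c[1]:c[3],c[0]:c[2]]
cv2.imwrite('pics/g2e.png',cv2.resize(np.hstack([b,a]),None,fx=10,fy=10,interpolation=cv2.INTER_CUBIC))
A=cv2.imread('pics/c1.png',0)[155:235,245:312];B=cv2.imread('pics/g2.png',0)[155:235,245:312]
# block/clamps shift between c1 and g2
print(cv2.phaseCorrelate(np.float32(cv2.imread('pics/c1.png',0)[185:215,258:300]),np.float32(cv2.imread('pics/g2.png',0)[185:215,258:300])))
print(cv2.phaseCorrelate(np.float32(cv2.imread('pics/c1.png',0)[185:215,225:242]),np.float32(cv2.imread('pics/g2.png',0)[185:215,225:242])))
Rm=Rt(q[2])
for g in((-25,-200,250),(-25,-75,150),(-25,-73,85)): print(row(tcp(F(*g),Rm),Rm))
E
```

```text
((0.5025121359874269, -0.006657227419200495), 0.998361226187812)
((0.002017572872397011, -0.05950010123635607), 1.0029747263148978)
([-0.9329, -0.0018, 0.6468], [0.0022, -0.5014, 0.0001])
([-1.2286, 0.3302, 0.9418], [0.0022, -0.5014, 0.0001])
([-1.2336, 0.5468, 0.9472], [0.0022, -0.5014, 0.0001])
```

View pics/g2e.png

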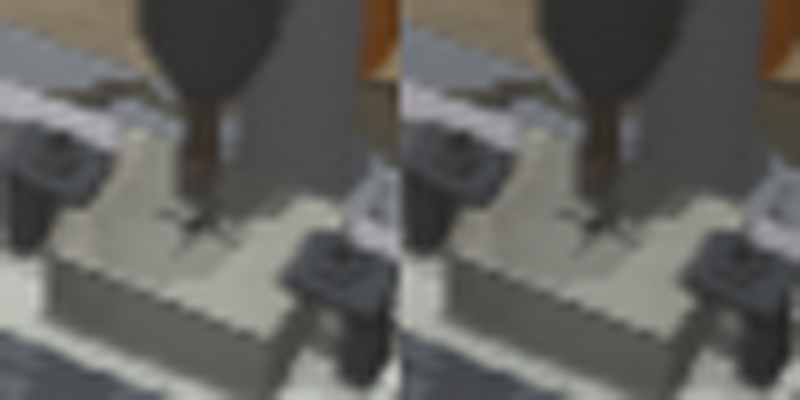

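```bash
python3 - <<'E'
from plan import *
for u in((290,243),(205,298),(378,292)): print(toF(ray('c1t',np.array(u)/7+[225,150]-.43,.056)).round(1))
E
```

```text
[100.9  -0.2  56. ]
[83.7 29.5 56. ]
[ 82.4 -28.7  56. ]
```

{"fn": "step_arm", "kwargs": {"xyz": [[-0.18,0,0.13],[-0.36,0,0.26],[-0.54,0,0.39],[-0.72,0,0.5],[-0.9,0,0.63],[-0.93,0,0.65],[-0.93,0,0.65]], "rotation": [[0,-0.1,0],[0,-0.2,0],[0,-0.3,0],[0,-0.4,0],[0,-0.5,0],[0,-0.5,0],[0,-0.5,0]], "grip": 1}}

```text
clock: 21.95
tcp_pos: [0.503, 0.0131, 0.4048]
orientation: [-1.572, -0.08, 0.081]
contact_force: [-0.1, -0.6, -0.3]
grip_width: 0.0002
```

```bash
python3 - <<'E'
from plan import *
Rm=Rt(q[2]); state()
for g in((-25,-75,150),(-25,-73,85)): print(row(tcp(F(*g),Rm),Rm))
E
```

```text
t 21.95 grasp fix mm [ -24.8 -194.7  249.8] az 5.9 down -1.0 Ffix [-0.1 -0.6 -0.3] w 0.0002 q [ 0.34  0.24 -0.57  1.93  0.16  1.01 -0.19]
([0.0026, 0.3318, 0.3985], [0.0015, 0.0053, -0.0005])
([0.0029, 0.5485, 0.4056], [0.0015, 0.0053, -0.0005])
```

{"fn": "step_arm", "kwargs": {"xyz": [[0.003,0.1,0.15],[0.003,0.22,0.3],[0.003,0.33,0.4],[0.003,0.45,0.405],[0.003,0.54,0.405],[0.003,0.565,0.405],[0.003,0.565,0.405]], "rotation": [[0.001,0.005,0],[0.001,0.005,0],[0.001,0.005,0],[0.001,0.005,0],[0.001,0.005,0],[0.001,0.005,0],[0.001,0.005,0]]}}

```text
clock: 22.82
tcp_pos: [0.4913, 0.1339, 0.2352]
orientation: [-1.57, -0.074, 0.076]
contact_force: [0.4, -0.2, -0.8]
grip_width: -0.0003
```

```bash
python3 - <<'E'
from plan import *
state()
E
```

```text
t 22.82 grasp fix mm [-25.1 -73.   80.2] az 5.5 down -1.0 Ffix [ 0.4 -0.2 -0.8] w -0.0003 q [ 0.04  0.5  -0.53  2.05  0.39  0.69 -0.65]
```

{"fn": "step_arm", "kwargs": {"xyz": [[0,0.01,0],[0,0.02,0],[0,0.03,0],[0,0.035,0],[0,0.035,0]], "rotation": [[0,0,0],[0,0,0],[0,0,0],[0,0,0],[0,0,0]]}}

```text
clock: 23.45
tcp_pos: [0.4917, 0.1339, 0.2255]
orientation: [-1.571, -0.075, 0.075]
contact_force: [-2.0, -1.1, 9.5]
grip_width: -0.0002
```

```bash
python3 - <<'E'
from plan import *
state()
E
```

```text
t 23.45 grasp fix mm [-24.6 -73.1  70.5] az 5.5 down -1.0 Ffix [-2.1 -0.9  9.5] w -0.0002 q [ 0.03  0.52 -0.52  2.06  0.41  0.67 -0.66]
```

{"fn": "step_arm", "kwargs": {"xyz": [[0,-0.1,0],[0,-0.25,-0.05],[0,-0.4,-0.25],[0.1,-0.5,-0.45],[0.2,-0.55,-0.65],[0.3,-0.6,-0.85],[0.3,-0.6,-0.99],[0.3,-0.6,-0.99]], "rotation": [[0,0,0],[0,0,0],[0,0.1,0],[0,0.2,0],[0,0.3,0],[0,0.4,0],[0,0.5,0],[0,0.5,0]]}}

```text
clock: 24.45
tcp_pos: [0.6099, -0.1587, 0.4059]
orientation: [-1.504, 0.545, -0.548]
contact_force: [0.3, 0.4, 0.7]
grip_width: 0.0003
```

```bash
python3 - <<'E'
from plan import *
state(); snap('scene','z1');snap('top','z1t')
a=cv2.imread('pics/z1.png')[140:300,190:330];b=cv2.imread('pics/z1t.png')[110:300,165:355]
cv2.imwrite('pics/zz.png',np.hstack([cv2.resize(a,(400,457)),cv2.resize(b,(400,457))]))
E
```

```text
t 24.45 grasp fix mm [  65.4 -376.   250.9] az -40.0 down -1.0 Ffix [0.3 0.3 0.7] w 0.0003 q [ 0.4   0.42 -0.33  1.65  0.16  1.09 -0.67]
```

View pics/zz.png

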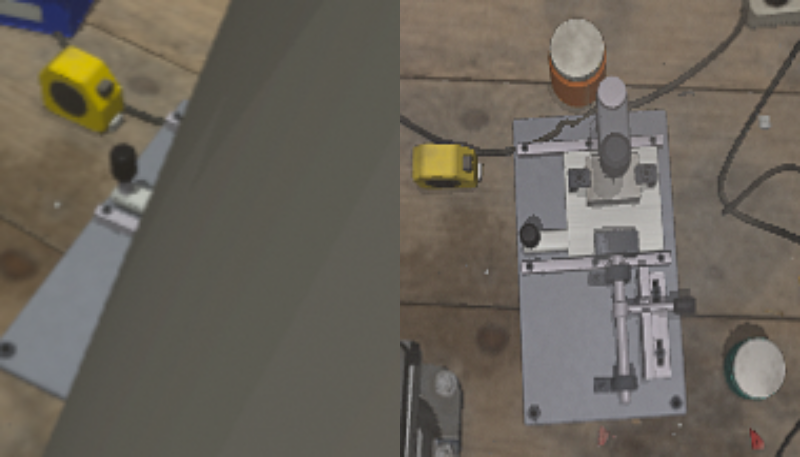

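The top view shows the handle level through the plate at (655,308), the knob at (685,306), the block under the chuck, and the tin, tape and jar in place. The robot is clear.

```bash
python3 -c "
from h import *
print(r.hand_in()); print(r.get_obs()['clock'])"
```

```text
the job is handed in; nothing more can be done
None
the job is handed in; nothing more can be done
```

The sled is locked: punch mark under the drill, bolt through the eye, handle fully down in the notch. I handed it in at about 25 s of the 67 s, with the robot touching nothing.

1. **Sled:** I slid it by its knob about 31 mm to the drill position. The knob reads fixture y about 95 mm and the cross line 0 to 0.6 mm. One later, coarser reading of the cross gave 2 mm. Comparing the before and after pictures showed the sled knob had not moved while I worked the bolt. A crop over the block shifted 0.5 px sideways, but the cross looked unchanged in the enlargement. The bolt also went through the eye without catching, which allows only ±1.5 mm.
2. **Bolt:** I shot it in to about 37 mm with no blocking force.
3. **Notch:** I felt along the keeper plate. It stopped the handle at about 38 to 39.5 mm and at 44.5 mm, with forces up to about 32 N (27 N upward, 17 N along the bolt) as I tried to slide while pressed. At about 48 to 50 mm the handle went down freely.
4. **Handle:** I turned it down and let go. A separate push from above with closed fingers met a firm stop at 9.5 N, which puts the knob centre at about z 44.5 mm (45 mm is level). The picture measurement alone gave z 48.6 mm, which I take as picture error.

The tin, tape measure and jar look unmoved in the top pictures. In the last scene-camera picture the arm hid most of the fixture, so the final look relies on the top camera and an earlier clear scene picture.

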